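Set the iris ring of a seed viewing light to its red index and press the lamp button

TASK

Open the iris of the seed viewing light to the setting marked on its rim: push the blue lever post round its arc with a fingertip, gently and without pinching it, until the blue pointer at its foot stands right at the point of the red index. Then press the green lamp button all the way down and let go, leaving the ring on the mark. Disturb nothing else: the red index stays where it is set, the dish of seeds stays on the glass, and the vial and forceps stay where they are.

Things in the scene. Friction and masses are not known exactly. Their poses are not given: they have to be found in the camera images.
- light_base: seed viewing light fixed to the table: round white housing 244 mm across, top 30 mm above the table, console 100 x 105 mm of equal height on its +y side. Origin: centre of the housing at table height, on the axis of ring and index. x: middle of the scale (away from the robot, within 0.2 rad), y to the console, z up. Glass 105 mm across, top 34 mm. Scale lines every 10 degrees, -60 to +60 about x
- iris_ring (a joint): angle of the black knurled iris ring (172 mm across, top 38 mm above the table) about light_base z; 0 with the lever along light_base x, growing counter-clockwise from above (towards the console); stops at -1.15 and 1.15. Starts between -0.95 and -0.55, clockwise of the index. Friction about 0.18 N m (2 N at the lever); it stays where it is left
- lever_post (a point): point on the axis of the ring's blue upright lever post, 70 mm above the table, 92 mm from the ring's axis. The post is 14 mm thick, from 40 to 93 mm above the table, with a round head, on a flat metal arm 14 mm wide (top 44 mm). Nothing else within 60 mm of its path is higher than 48 mm
- pointer_tip (a point): tip of the blue pointer which sticks out of the foot of the lever post, on the same radius, 106 mm from the ring's axis, 42 mm above the table
- red_index (a joint): angle of the red index about the same axis and in the same sense as iris_ring, between -0.1 and 0.85 at the start; the ring is set when iris_ring equals red_index
- index_tip (a point): inner point of the red index, 106 mm from the ring's axis, 34 mm above the table, just outside and below the pointer's path. The index is a red block 16 mm wide on the rim, 109 to 121 mm from the axis, its top 37 mm above the table. It can be shifted but must not be.
- lamp_button_top (a point): centre of the top of the round green lamp button, 28 mm across, on the console; goes straight down
- lamp_button (a joint): travel of the lamp button: 0 up, 0.006 m fully down, which takes 5 N; springs back when let go
- specimen_dish: Petri dish of seeds, 93 mm across and 14 mm high, lying loose in the middle of the glass; origin at the centre of its underside
- vial: glass vial with a blue cap, 23 mm across and 60 mm high, standing loose to the right (-y) of the light; origin at the centre of its underside
- forceps_1: steel forceps, about 70 x 109 x 8 mm, lying loose to the left (+y) of the console; origin at the middle of its underside
Mind the look-alikes: they are no part of the job. Leave any yellow look-alike of the vial alone.

How it is judged (in metres and radians):
On the way, in this order (a step that is already met when the one before it is completed fails the run):
1. the ring rests with its pointer at the red index (horizontal distance between pointer_tip and index_tip below 0.007 m and velocity of joint iris_ring between -0.05 and 0.05 rad/s), for 0.3 s.
2. the lamp button is pressed down (value of joint lamp_button above 0.0045 m), for 0.04 s.
At the end, for the whole second after the job is handed in: The pointer tip is within 7 mm (about 4 degrees) of the red index's point, the index has not been shifted by more than 4 mm, the lamp button has been pressed after that and is up again, and the dish of seeds lies on the glass within 13 mm of its middle; the vial stands (horizontal distance between pointer_tip and index_tip below 0.007 m and distance of index_tip from where it was at the start of the episode below 0.004 m and value of joint lamp_button below 0.0015 m and horizontal distance between specimen_dish and light_base below 0.013 m and z of specimen_dish in the frame of light_base below 0.037 m and angle between vial's own z axis and vertical below 0.1 rad); the robot touches nothing.
It fails at once if the lamp button is pressed while the pointer is off the red index (value of joint lamp_button above 0.003 m and horizontal distance between pointer_tip and index_tip above 0.009 m).
It fails at once if the lever ring is pinched or rammed (over 35 N) (contact force between the fingers and iris_ring above 35 N).
It fails at once if the red index is shifted (distance of index_tip from where it was at the start of the episode above 0.004 m).
It fails at once if the dish of seeds is shifted or lifted (distance of specimen_dish from where it was at the start of the episode above 0.01 m or angle between specimen_dish's own z axis and vertical above 0.1 rad).
It fails at once if the vial or forceps are shifted or lifted (distance of any of vial, forceps_1 from where it was at the start of the episode above 0.01 m or angle between vial's own z axis and vertical above 0.2 rad).
It also fails if it takes over 45 s, if anything falls off the work surface, if the arm or the gripper's body presses on something with over 40 N, if the wrist force passes 120 N, or if a joint passes its speed limit or range.

ROBOT

A 6-joint arm with a two-finger parallel gripper is mounted at the origin on the work surface; the furniture and walls round the work are solid. World frame = base frame: x ahead of the robot, y to its left, z up, the work surface at z = 0. Lengths are in m, angles in degrees, forces in N, time in s.
With the tool pointing down it reaches from about 0.3 to 0.875 m from the base axis. Payload 6.4 kg.
Tool frame: the origin (TCP) lies midway between the tips of the shut fingers; the grasp point (between the pads) lies r.grip_point_offset behind it (r.grip_point_offset is the distance from the TCP to the grasp point, in m); z points along the fingers, y is the line along which they close (so a half turn about z gives the same grasp; the last joint's range is limited). The gripper opens to 85 mm and grips with 20 to 120 N. Pads are 22 mm wide; open, the fingers measure 114 mm over their backs; the gripper's body (76 mm by 85 mm) begins 54 mm behind the grasp point. The pads swing forward as they close: fully open they stand 13 mm farther back than shut.
Start: joints at [52.122, 10.359, 92.074, -0, 77.567, -11.82], TCP at [0.253, 0.517, 0.231] pointing down, gripper open.
Joint ranges: [-171.53, 171.53], [-51.25, 118.39], [17.06, 147.69], [-65.23, 245.23], [0, 150.52], [-178.68, 178.68]. Speed limits (degrees/s): [147.25, 147.25, 172.46, 180, 180, 180].

INTERFACE

Orientations are given as [roll, pitch, yaw] about the fixed x, y, z axes, in that order (R = Rz(yaw) Ry(pitch) Rx(roll)).
In Python, from rig import r gives the robot as it stands. The module is installed in compiled form; this text tells all that it offers.
- The arm moves only by the shell command python3 -m creep 'ROWS' [FORCE]. ROWS is JSON, one flat list of numbers, 7 for each row, row after row: the shift along the tool's x, y, z normalised to -1 to 1, where 1 is 20 mm, then the turn, a rotation vector about the tool's x, y, z normalised to -1 to 1, where 1 is 6 degrees, then the opening, from 0 (shut) to 1 (fully open). A call has 1 to 8 rows; each row shifts and turns the commanded pose from where the row before left it, along the tool's axes as they then stand; what a row does not reach is not made up. A row lasts 1/12 s, in which the tool goes at most 41.7 mm and 7.16 degrees, less where a joint would pass 70% of its speed; a pose out of reach is approached as far as the arm can. A call with a number of a shift or a turn outside -1 to 1 is refused whole. A call with a gripper value outside its range is refused whole. The fingers move at their own pace and stop on an object; FORCE is the grip in N (left out, the last holds). Time passes only in rows, so rows that do not move let the fingers close. It gives the time, the measured TCP pose, the force, the opening and the grip force at its end, in the units of the state.
- r.state(): the state, without advancing time (a new reading comes with each control period).
- r.capture(name): name is "side" or "top" or "wrist"; returns the picture (420x560x3 uint8, blue, green, red); there is no depth.
- r.camera_params(name): a dict with "fx", "fy", "cx", "cy" (pixels), "D" ([k1, k2, p1, p2, k3] as OpenCV has them; the pictures are not rectified), "world_to_cam" (4x4, takes a point from world to camera coordinates). Camera axes: x right, y down, z forward; pixel columns grow to the right and rows downward; lengths in m; the calibration is good to about 2 mm. A picture is of the moment at which its call begins: read the wrist's pose just before it. camera_params takes no time and is no camera call; for the wrist camera it gives the pose at the moment of the call.
- r.job_done(): hands the job in; it is judged then, once.
Trained networks look in the newest picture that a camera, given by its name, has taken for a name from the list of things; names that differ only in an ending like _2 or _b are one class to them, and where a whole thing is asked for, a point or a joint stands for the part that bears it (a point fixed in the world has none). Each returns a list of dicts, best first, with "conf" (0 to 1); they miss things now and then, are a little off and sometimes report something else, mostly with a low value. They report only what shows in the picture. A call takes as long as a camera call. They do not tell look-alikes from the thing itself.
- r.search_frame(thing, camera): "location" ([row, column] as shares, 0 to 1, of the picture: columns of its width, rows of its height, amid what is visible of it).
The state is a dict: "clock": time; "qpos": joint angles; "qd": joint speeds; "joint_torque": joint torques, N m; "ee_pos": TCP position; "tcp_rot": TCP orientation; "contact_force": force on the tool from outside, world axes, zero at the start; "wrist_torque": the same for the moment, N m; "grip_width": opening from 0.0 (shut) to 1.0 (fully open); "grip_force": force on a finger pad.
Only numpy, scipy, OpenCV 4.12 (cv2) and the standard library are available. Lean on these libraries where they do the work, as an engineer would, in place of code of your own. Each camera call takes 0.05 s, during which the arm holds its last target. There are 200 camera calls.

## Working session

There is one attempt and no reset: what is moved stays moved. The work goes in short steps, Python scripts to look and compute and a shell command to move; the robot and the scene stay as the last step left them, time stands still between calls to the robot, and variables do not carry over. Pictures are saved under pics/ and viewed, at most 10 in all, crops included, and the job is handed in when it is done.

```bash
mkdir -p pics; cat > h.py <<'E'
from rig import r
import numpy as np, cv2
def cam(n):
    p=r.camera_params(n);K=np.array([[p["fx"],0,p["cx"]],[0,p["fy"],p["cy"]],[0,0,1.]]);return K,np.array(p["D"],float),np.array(p["world_to_cam"])
def ray(n,u,v,z):
    K,D,T=cam(n);q=cv2.undistortPoints(np.array([[[u,v]]],float),K,D)[0,0]
    R=T[:3,:3];c=-R.T@T[:3,3];d=R.T@np.array([q[0],q[1],1]);return c+d*(z-c[2])/d[2]
def proj(n,P):
    K,D,T=cam(n);rv=cv2.Rodrigues(T[:3,:3])[0];return cv2.projectPoints(np.array(P,float).reshape(-1,1,3),rv,T[:3,3],K,D)[0].reshape(-1,2)
def find(t,n,z):
    for d in r.search_frame(t,n)[:3]:
        u,v=d["location"][1]*560,d["location"][0]*420
        print(t,n,round(d["conf"],2),[round(u),round(v)],ray(n,u,v,z).round(3))
E
python3 - <<'E'
from h import *
s=r.state();print(s["clock"],s["ee_pos"],s["tcp_rot"],s["contact_force"],r.grip_point_offset)
a=r.capture("top");b=r.capture("side")
cv2.imwrite("pics/top.png",cv2.resize(a,(800,600)));cv2.imwrite("pics/side.png",cv2.resize(b,(800,600)))
for t,z in [("lever_post",.07),("pointer_tip",.042),("index_tip",.034),("lamp_button_top",.036),("light_base",.03),("specimen_dish",.04),("vial",.03),("forceps_1",.004)]: find(t,"top",z)
for t,z in [("lever_post",.07),("lamp_button_top",.036)]: find(t,"side",z)
E
```

```text
0.0 [0.25221331 0.51610907 0.23038092] [-1.79900424e+02 -2.03085154e-02  1.53942612e+02] [0.52680438 0.19862186 0.47079281] 0.0187
lever_post top 0.84 [346, 196] [ 0.425 -0.146  0.07 ]
pointer_tip top 0.88 [359, 216] [ 0.371 -0.183  0.042]
light_base top 0.74 [325, 203] [ 0.413 -0.091  0.03 ]
specimen_dish top 0.8 [339, 211] [ 0.388 -0.126  0.04 ]
vial top 0.67 [341, 192] [ 0.446 -0.138  0.03 ]
vial top 0.65 [401, 202] [ 0.411 -0.31   0.03 ]
lever_post side 0.93 [312, 268] [ 0.337 -0.209  0.07 ]
lamp_button_top side 0.63 [302, 216] [0.464 0.037 0.036]
```

View pics/top.png

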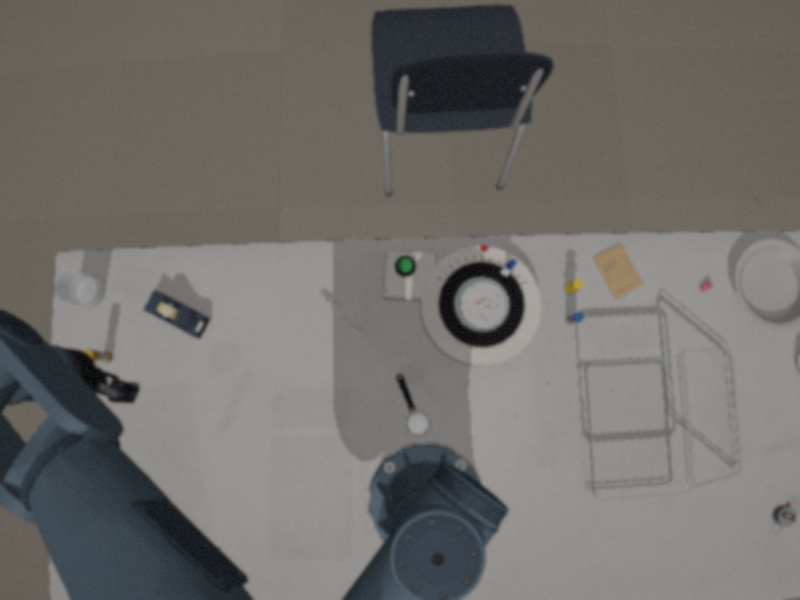

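View pics/side.png

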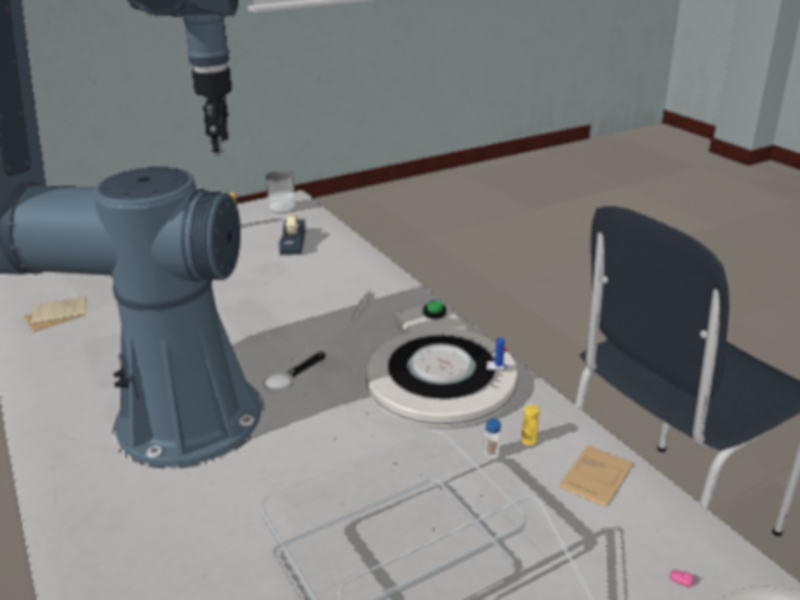

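The top view shows the blue lever post at (510,266) and the red index at (484,247). The green button is at (405,265), the housing centre at (481,305), and the blue-capped vial and its yellow look-alike at (577,317) and (573,286). The side view agrees: post at (500,352), vial at (492,440), yellow look-alike at (531,425). The network's lever position in the top view is off, so I'll measure by colour.

```bash
cat >> h.py <<'E'
def blobs(im,n,col,z,mina=4):
    h=cv2.cvtColor(im,cv2.COLOR_BGR2HSV)
    lo,hi={"blue":((105,120,60),(130,255,255)),"red":((170,120,60),(180,255,255)),"red0":((0,150,60),(8,255,255)),"green":((50,100,40),(85,255,255))}[col]
    m=cv2.inRange(h,lo,hi);k,l,st,c=cv2.connectedComponentsWithStats(m)
    for i in range(1,k):
        if st[i,4]>=mina: print(n,col,st[i].tolist(),c[i].round(1),ray(n,*c[i],z).round(4))
    return m
E
python3 - <<'E'
from h import *
a=r.capture("top");b=r.capture("side")
for n,im in (("top",a),("side",b)):
    for c,z in (("blue",.07),("red",.036),("red0",.036),("green",.036)): blobs(im,n,c,z)
print(ray("top",481*.7,305*.7,.032))
s=r.state();print(s["tcp_rot"],s["qpos"])
K,D,T=cam("wrist");print(np.round(T,3),K[0,0])
E
```

```text
top blue [355, 182, 6, 6, 17] [357.5 184.4] [ 0.4569 -0.1787  0.07  ]
top blue [402, 219, 6, 5, 22] [404.7 221.2] [ 0.3497 -0.3046  0.07  ]
top red0 [338, 173, 2, 2, 4] [338.5 173.5] [ 0.4978 -0.1325  0.036 ]
top green [278, 180, 12, 12, 98] [283.5 185.5] [0.467  0.0271 0.036 ]
side blue [346, 237, 7, 19, 89] [349.2 246.1] [ 0.4528 -0.1819  0.07  ]
side blue [341, 293, 9, 10, 68] [344.8 297.7] [ 0.3379 -0.3237  0.07  ]
side red0 [466, 79, 5, 5, 13] [467.5  80.5] [1.7855 0.6923 0.036 ]
side red0 [472, 81, 3, 3, 5] [473.4  81.8] [1.7939 0.6637 0.036 ]
side red0 [475, 83, 24, 10, 125] [486.2  88.1] [1.7681 0.5652 0.036 ]
side red0 [498, 98, 28, 13, 177] [510.5 105.1] [1.6678 0.3507 0.036 ]
side red0 [541, 103, 17, 10, 80] [548.  107.4] [1.7818 0.2536 0.036 ]
side green [298, 211, 12, 9, 84] [303.8 214.9] [0.4701 0.0373 0.036 ]
[ 0.38215537 -0.12182278  0.032     ]
[ 1.79996620e+02 -2.68576971e-04  1.53943762e+02] [ 5.21215428e+01  1.03575047e+01  9.20734754e+01  9.78321689e-04
  7.75657666e+01 -1.18224294e+01]
[[ 0.439  0.898 -0.    -0.576]
 [ 0.856 -0.419  0.302 -0.04 ]
 [ 0.272 -0.133 -0.953  0.38 ]
 [ 0.     0.     0.     1.   ]] 335.71627920044205
```

Candidates for the lever (800x600 top picture): blue post (510,266), blue vial cap (577,317), yellow vial look-alike (573,286). I choose (510,266), because it stands on the black ring with its white arm and pointer. Next I move the wrist camera above the light to get a close crop.

```bash
python3 -m creep '[-0.86,-1,0,0,0,0,0,-0.86,-1,0,0,0,0,0,-0.86,-1,0,0,0,0,0,-0.86,-1,0,0,0,0,0,-0.86,-1,0,0,0,0,0,-0.86,-1,0,0,0,0,0,-0.86,-1,0,0,0,0,0,-0.86,-1,0,0,0,0,0]'
python3 -m creep '[-0.86,-1,0,0,0,0,0,-0.86,-1,0,0,0,0,0,-0.86,-1,0,0,0,0,0,-0.86,-1,0,0,0,0,0,-0.86,-1,0,0,0,0,0,-0.86,-1,0,0,0,0,0,-0.86,-1,0,0,0,0,0,-0.86,-1,0,0,0,0,0]'
python3 -m creep '[-0.86,-1,0,0,0,0,0,-0.86,-1,0,0,0,0,0,-0.86,-1,0,0,0,0,0,-0.86,-1,0,0,0,0,0,-0.86,-1,0,0,0,0,0,-0.86,-1,0,0,0,0,0,-0.86,-1,0,0,0,0,0,-0.86,-1,0,0,0,0,0]'
python3 -m creep '[0,0,0,0,0,0,0,0,0,0,0,0,0,0,0,0,0,0,0,0,0]'
python3 - <<'E'
from h import *
s=r.state();print(s["clock"],s["ee_pos"],s["tcp_rot"])
a=r.capture("wrist");cv2.imwrite("pics/w1.png",a)
for c,z in (("blue",.07),("red",.036),("red0",.036),("green",.036)): blobs(a,"wrist",c,z)
for t,z in [("lever_post",.07),("pointer_tip",.042),("index_tip",.034),("lamp_button_top",.036),("light_base",.03),("specimen_dish",.04)]: find(t,"wrist",z)
E
```

```text
clock: 1.37
ee_pos: [0.306, 0.3113, 0.2314]
tcp_rot: [180.0, 0.0, 154.0]
contact_force: [0.2, -0.6, 1.2]
grip_width: -0.001
grip_force: 0.0
clock: 2.03
ee_pos: [0.3594, 0.107, 0.2316]
tcp_rot: [180.0, 0.1, 154.0]
contact_force: [0.2, 0.1, 0.7]
grip_width: 0.0
grip_force: 0.0
clock: 2.7
ee_pos: [0.4127, -0.0974, 0.2315]
tcp_rot: [-180.0, 0.0, 153.9]
contact_force: [0.0, -0.1, -0.0]
grip_width: 0.001
grip_force: 0.0
clock: 2.95
ee_pos: [0.4122, -0.0955, 0.2311]
tcp_rot: [180.0, -0.0, 153.9]
contact_force: [-0.8, 0.1, -0.1]
grip_width: 0.0
grip_force: 0.0
2.95 [ 0.41223443 -0.09549969  0.23109176] [ 1.79979715e+02 -4.62638996e-02  1.53918024e+02]
wrist blue [51, 208, 27, 22, 429] [ 64.1 218.8] [ 0.3512 -0.2974  0.07  ]
wrist blue [216, 244, 21, 31, 383] [226.2 259.6] [ 0.4572 -0.1795  0.07  ]
wrist green [401, 159, 33, 30, 754] [416.9 173.3] [0.47   0.0302 0.036 ]
lever_post wrist 0.84 [196, 149] [ 0.349 -0.15   0.07 ]
pointer_tip wrist 0.56 [205, 127] [ 0.335 -0.14   0.042]
lamp_button_top wrist 0.83 [418, 175] [0.472 0.03  0.036]
light_base wrist 0.89 [280, 142] [ 0.381 -0.082  0.03 ]
specimen_dish wrist 0.62 [241, 163] [ 0.382 -0.126  0.04 ]
specimen_dish wrist 0.31 [282, 141] [ 0.38  -0.079  0.04 ]
```

View pics/w1.png

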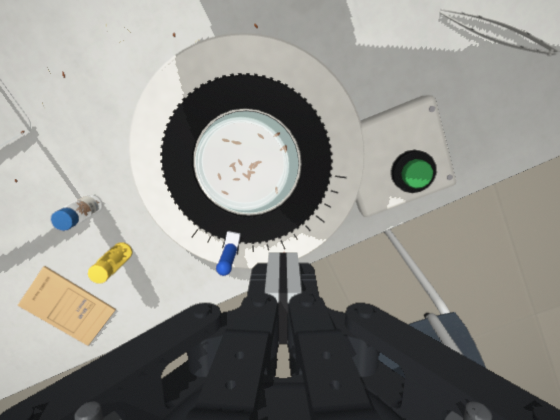

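The close view shows the lever as the blue post at (226,260) on its white arm, with the scale lines round it. The vial's blue cap is at (64,219), the yellow look-alike at (110,262) and the button at (417,174). The fingers hide the red index, so I move to the clockwise side of the post, still high, and look again.

```bash
python3 -m creep '[-0.7,-0.95,0,0,0,0,0,-0.7,-0.95,0,0,0,0,0,-0.7,-0.95,0,0,0,0,0,-0.7,-0.95,0,0,0,0,0,-0.7,-0.95,0,0,0,0,0,0,0,0,0,0,0,0,0,0,0,0,0,0,0]'
cat > fit.py <<'E'
from h import *
from scipy.optimize import least_squares
def centre(im,n,c0,rad=.086,z=.038):
    # dark ring outer edge against the white housing: search along radii for strongest dark->bright edge
    g=cv2.GaussianBlur(cv2.cvtColor(im,cv2.COLOR_BGR2GRAY),(0,0),1).astype(np.float32);pts=[]
    rr=np.arange(rad-.02,rad+.02,.0004)
    for t in np.radians(np.arange(0,360,4)):
        P=np.c_[c0[0]+rr*np.cos(t),c0[1]+rr*np.sin(t),rr*0+z]
        uv=proj(n,P).astype(np.float32);v=cv2.remap(g,uv[:,0][None],uv[:,1][None],cv2.INTER_LINEAR)[0]
        if uv.min()<2 or uv[:,0].max()>557 or uv[:,1].max()>417: continue
        d=v[8:]-v[:-8];i=d.argmax()
        if d[i]>50 and v[i]<60: pts.append(P[i+4,:2])
    pts=np.array(pts)
    s=least_squares(lambda q:np.hypot(*(pts-q[:2]).T)-q[2],[*c0,rad],loss="soft_l1",f_scale=.001)
    return s.x,len(pts),np.median(abs(s.fun))
E
python3 - <<'E'
from fit import *
s=r.state();print(s["clock"],s["ee_pos"],s["tcp_rot"])
a=r.capture("wrist");cv2.imwrite("pics/w2.png",a)
c=[.381,-.122]
for _ in range(3):
    x,n,e=centre(a,"wrist",c);c=x[:2]
print(x.round(4),n,e)
for col,z in (("blue",.07),("red",.036),("red0",.036),("green",.036)): blobs(a,"wrist",col,z)
E
```

```text
clock: 3.88
ee_pos: [0.4337, -0.2126, 0.2311]
tcp_rot: [180.0, -0.0, 153.9]
contact_force: [-0.7, 0.1, 0.1]
grip_width: -0.003
grip_force: 0.0
3.8833 [ 0.43366432 -0.21258187  0.23109902] [ 1.79983659e+02 -3.38197508e-02  1.53857143e+02]
[ 0.3848 -0.1218  0.0857] 57 0.0004363881323165425
wrist blue [140, 138, 25, 22, 439] [151.6 148.3] [ 0.3519 -0.3023  0.07  ]
wrist blue [316, 179, 19, 26, 328] [324.5 191.9] [ 0.4574 -0.179   0.07  ]
wrist red0 [369, 192, 16, 14, 149] [376.6 198.3] [ 0.4981 -0.1331  0.036 ]
wrist green [512, 82, 38, 32, 970] [530.8  97.5] [0.469  0.0344 0.036 ]
```

View pics/w2.png

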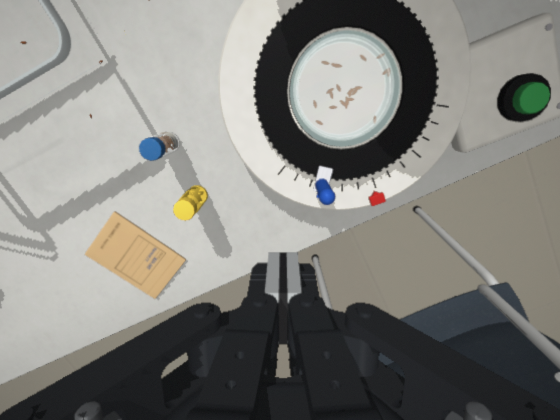

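The picture shows the index as the red block at (377,198), the post at (325,192) and the free space clockwise of the post. The ring centre fits at (0.385,-0.122), with the post at about -38° and the index at about -5.7°. I turn square to the arm and descend beside the post.

```bash
python3 -m creep '[0,0,0.5,0,0,0.9,0,0,0,1,0,0,0.9,0,0,0,1,0,0,0.2,0,0,0,1,0,0,0,0,0,0,1,0,0,0,0,0,0,1,0,0,0,0,0,0,1,0,0,0,0,0,0,0,0,0,0,0]'
python3 -m creep '[0,0,0.8,0,0,0,0,0,0,0.6,0,0,0,0,0,0,0.4,0,0,0,0,0,0,0,0,0,0,0,0,0,0,0,0,0,0]'
python3 - <<'E'
from fit import *
s=r.state();p=s["ee_pos"];print(s["clock"],p,s["tcp_rot"],s["contact_force"])
a=r.capture("side")
u=proj("side",p[None])[0];print(u)
x,y=int(u[0]),int(u[1]);cv2.imwrite("pics/s2.png",cv2.resize(a[y-70:y+50,x-80:x+80],(800,600),interpolation=2))
E
```

```text
clock: 4.6
ee_pos: [0.4313, -0.2088, 0.0978]
tcp_rot: [180.0, -0.4, 142.0]
contact_force: [-1.1, 0.3, -0.6]
grip_width: 0.002
grip_force: 0.0
clock: 5.02
ee_pos: [0.4339, -0.2117, 0.0659]
tcp_rot: [180.0, -0.0, 142.0]
contact_force: [-0.4, -0.1, 0.6]
grip_width: 0.003
grip_force: 0.0
5.0167 [ 0.43389376 -0.21171671  0.06585472] [ 1.79997538e+02 -1.01926829e-03  1.41977226e+02] [-0.44412234 -0.0725021   0.64998907]
[350.26008622 256.63065092]
```

View pics/s2.png

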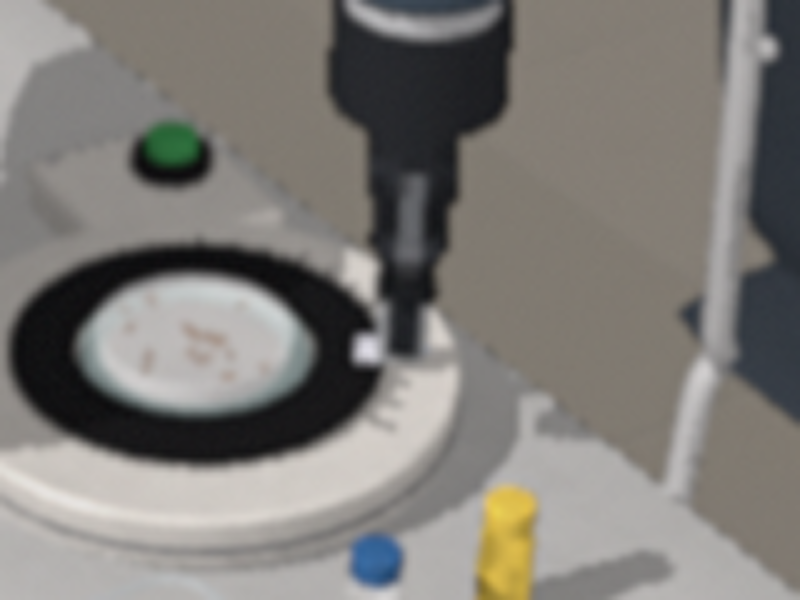

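The shut fingertip at (405,340) stands on the clockwise side, just in front of the post and above the rim. I approach slowly.

```bash
python3 -m creep '[0,0.15,0,0,0,0,0,0,0.15,0,0,0,0,0,0,0.15,0,0,0,0,0,0,0.1,0,0,0,0,0,0,0.1,0,0,0,0,0,0,0.1,0,0,0,0,0,0,0.1,0,0,0,0,0,0,0,0,0,0,0,0]'
python3 - <<'E'
from h import *
r.capture("wrist");s=r.state();print(s["ee_pos"],s["contact_force"])
E
```

```text
clock: 5.73
ee_pos: [0.4444, -0.1984, 0.0653]
tcp_rot: [180.0, -0.0, 142.0]
contact_force: [0.6, 0.2, 0.4]
grip_width: 0.003
grip_force: 0.0
[ 0.44425942 -0.19853871  0.06525767] [ 0.6295966  -1.02762358  0.12520221]
```

```bash
python3 -m creep '[0,0.1,0,0,0,0,0,-0.04,0.16,0,0,0,-0.33,0,-0.04,0.16,0,0,0,-0.33,0,-0.04,0.16,0,0,0,-0.33,0,-0.04,0.16,0,0,0,-0.33,0,-0.04,0.16,0,0,0,-0.33,0,-0.04,0.16,0,0,0,-0.33,0,0,0,0,0,0,0,0]'
python3 - <<'E'
from fit import *
s=r.state();p=s["ee_pos"];print(p,s["contact_force"])
C=np.array([.3848,-.1218]);a=r.capture("side");b=r.capture("wrist")
for n,im in (("side",a),("wrist",b)):
    blobs(im,n,"blue",.07,15);blobs(im,n,"red0",.036,15)
t=r.capture("top");blobs(t,"top","blue",.07)
d=p[:2]-C;print(np.hypot(*d),np.degrees(np.arctan2(d[1],d[0])))
cv2.imwrite("pics/w3.png",b)
E
```

```text
clock: 6.45
ee_pos: [0.4598, -0.1834, 0.0651]
tcp_rot: [-180.0, -0.0, 153.9]
contact_force: [-1.2, 0.1, -0.2]
grip_width: -0.002
grip_force: 0.3
[ 0.4597563  -0.18338849  0.06510966] [-1.21110576  0.10692185 -0.16862815]
side blue [341, 293, 9, 10, 68] [344.8 297.7] [ 0.3379 -0.3237  0.07  ]
side red0 [466, 79, 33, 16, 198] [483.   87.1] [1.7671 0.583  0.036 ]
side red0 [498, 98, 28, 14, 201] [510.6 105.4] [1.6659 0.3483 0.036 ]
side red0 [540, 103, 19, 12, 104] [548.4 108.2] [1.7747 0.2466 0.036 ]
wrist blue [311, 234, 42, 73, 1990] [329.9 271.9] [ 0.4695 -0.1635  0.07  ]
wrist red0 [375, 249, 31, 27, 553] [389.8 262.1] [ 0.498 -0.134  0.036]
top blue [402, 219, 6, 5, 13] [404.2 221.5] [ 0.3488 -0.303   0.07  ]
0.09701334451543274 -39.40852885767207
```

View pics/w3.png

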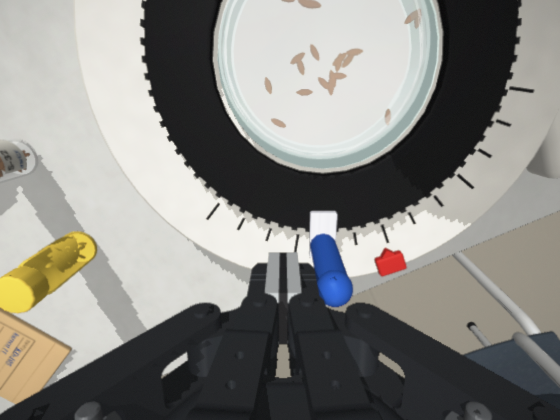

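The ring follows: the post is now at (330,272), about -26°, with the fingertip right behind it and the index at (390,262). The dish is undisturbed. I push on to just short of the mark.

```bash
python3 -m creep '[-0.04,0.16,0,0,0,-0.33,0,-0.04,0.16,0,0,0,-0.33,0,-0.04,0.16,0,0,0,-0.33,0,-0.04,0.16,0,0,0,-0.33,0,-0.04,0.16,0,0,0,-0.33,0,-0.04,0.16,0,0,0,-0.33,0,-0.04,0.16,0,0,0,-0.33,0,-0.04,0.16,0,0,0,-0.33,0]'
python3 -m creep '[0,0,0,0,0,0,0,0,0,0,0,0,0,0,0,0,0,0,0,0,0]'
python3 - <<'E'
from fit import *
s=r.state();p=s["ee_pos"];print(p,s["tcp_rot"],s["contact_force"])
C=np.array([.3848,-.1218]);b=r.capture("wrist")
blobs(b,"wrist","blue",.07,15);blobs(b,"wrist","red0",.036,15)
c=C
for _ in range(3): x,n,e=centre(b,"wrist",c);c=x[:2]
print(x,n,e)
d=p[:2]-C;print(np.hypot(*d),np.degrees(np.arctan2(d[1],d[0])))
cv2.imwrite("pics/w4.png",b)
E
```

```text
clock: 7.27
ee_pos: [0.474, -0.162, 0.0652]
tcp_rot: [-180.0, -0.0, 169.7]
contact_force: [-2.5, -1.8, 0.2]
grip_width: -0.003
grip_force: 1.0
clock: 7.52
ee_pos: [0.4745, -0.1618, 0.0654]
tcp_rot: [180.0, 0.0, 169.6]
contact_force: [0.7, 0.1, -0.0]
grip_width: 0.0
grip_force: 0.0
[ 0.47446364 -0.16179767  0.06537169] [1.79992190e+02 2.36869100e-02 1.69574399e+02] [ 0.74031926  0.08051744 -0.04724248]
wrist blue [311, 232, 42, 72, 2016] [330.2 269.7] [ 0.4772 -0.1398  0.07  ]
wrist red0 [346, 262, 6, 14, 40] [348.6 267.2] [ 0.4968 -0.1273  0.036 ]
[ 0.38511969 -0.12263565  0.08573084] 47 0.0005765915241766756
0.09818035665881954 -24.040965517885624
```

View pics/w4.png

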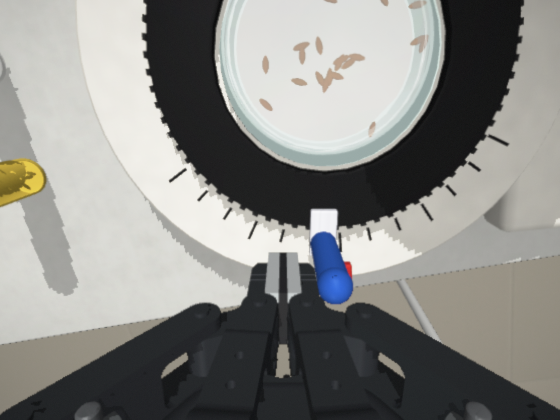

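The post at (330,270) now stands at about -11° and partly hides the index at (349,267). I push about 4° more, then back off and rise to measure properly.

```bash
python3 -m creep '[-0.03,0.12,0,0,0,-0.25,0,-0.03,0.12,0,0,0,-0.25,0,-0.02,0.08,0,0,0,-0.17,0,0,0,0,0,0,0,0,0,0,0,0,0,0,0,0,-0.3,0,0,0,0,0,0,-0.5,0,0,0,0,0,0,-0.6,0,0,0,0,0]'
python3 -m creep '[0,-0.5,-1,0,0,0,0,0,-0.5,-1,0,0,0,0,0,-0.5,-1,0,0,0,0,0,-0.5,-1,0,0,0,0,0,-0.5,-1,0,0,0,0,0,0,-1,0,0,0,0,0,0,-1,0,0,0,0,0,0,0,0,0,0,0]'
python3 -m creep '[0,0,0,0,0,0,0,0,0,0,0,0,0,0]'
python3 - <<'E'
from fit import *
s=r.state();p=s["ee_pos"];print(p,s["tcp_rot"],s["contact_force"])
C=np.array([.3848,-.1218]);b=r.capture("wrist")
for c,z in (("blue",.07),("red0",.036),("green",.036)):blobs(b,"wrist",c,z,15)
c=C
for _ in range(3): x,n,e=centre(b,"wrist",c);c=x[:2]
print(x,n,e)
u=proj("wrist",[[.49,-.134,.04]])[0].astype(int);print(u)
cv2.imwrite("pics/w5.png",cv2.resize(b[max(0,u[1]-60):u[1]+60,max(0,u[0]-80):u[0]+80],None,fx=5,fy=5,interpolation=2))
E
```

```text
clock: 8.23
ee_pos: [0.4738, -0.1839, 0.0653]
tcp_rot: [180.0, 0.0, 173.7]
contact_force: [-0.1, -0.7, 0.2]
grip_width: -0.003
grip_force: 0.0
clock: 8.9
ee_pos: [0.47, -0.2361, 0.2098]
tcp_rot: [-179.8, 0.4, 173.6]
contact_force: [0.1, -0.0, 0.3]
grip_width: 0.001
grip_force: 0.0
clock: 9.07
ee_pos: [0.4678, -0.2335, 0.2044]
tcp_rot: [180.0, -0.0, 173.6]
contact_force: [0.3, -0.0, -1.1]
grip_width: -0.001
grip_force: 0.0
[ 0.46779291 -0.23347219  0.20442563] [ 1.79967360e+02 -4.73186777e-02  1.73641310e+02] [ 0.26220613 -0.00801638 -1.11364168]
wrist blue [158, 43, 29, 29, 632] [171.6  57.1] [ 0.3531 -0.3045  0.07  ]
wrist blue [384, 176, 32, 27, 523] [399.2 189.4] [ 0.4762 -0.1338  0.07  ]
wrist red0 [380, 197, 16, 11, 159] [387.6 202.5] [ 0.4984 -0.134   0.036 ]
wrist green [554, 143, 6, 22, 97] [557.1 154. ] [0.4688 0.0208 0.036 ]
[ 0.38473407 -0.12244473  0.08592546] 58 0.00044427042478551587
[388 195]
```

View pics/w5.png

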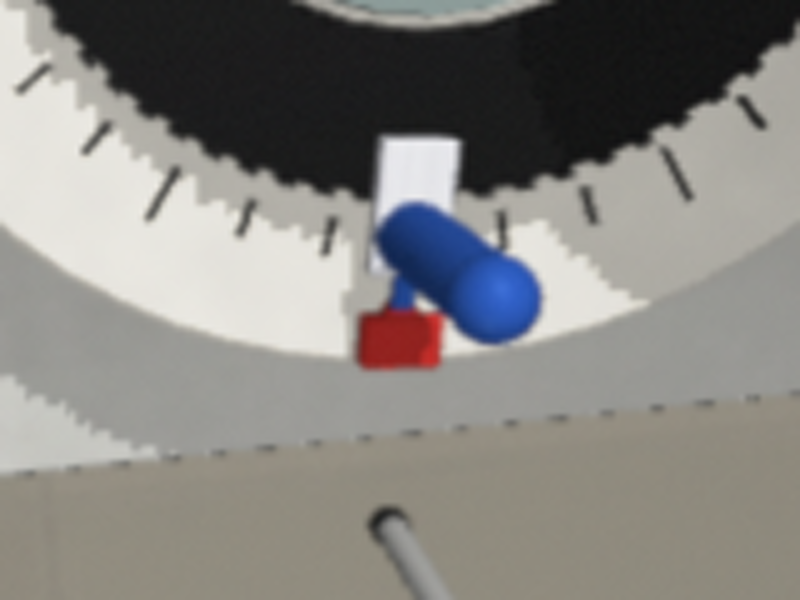

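The crop shows the blue pointer at (403,293) ending at the point of the red index, whose block is centred at (400,340). I work out the remaining error and triangulate the button.

```bash
python3 - <<'E'
from fit import *
from scipy.optimize import least_squares
C=np.array([.3847,-.1223])
P=lambda a,R,z:[C[0]+R*np.cos(np.radians(a)),C[1]+R*np.sin(np.radians(a)),z]
for a in (-9,-8,-7,-6,-5,-4): print(a,"pointer102",proj("wrist",P(a,.102,.042)).round(1),"index115top",proj("wrist",P(a,.115,.037)).round(1), "post70",proj("wrist",P(a,.092,.07)).round(1))
print("measured pointer",308+403/5,135+293/5,"index top",308+400/5,135+335/5,"post 399.2 189.4")
# button: rays from wrist now vs. top
a=r.capture("top");b=r.capture("side")
blobs(a,"top","green",.05,15);blobs(b,"side","green",.05,15)
s=r.state();print(s["ee_pos"])
uv={"top":(283.5,185.5),"side":(303.8,214.9)}
f=lambda q:np.r_[proj("top",q)[0]-uv["top"],proj("side",q)[0]-uv["side"]]
print(least_squares(f,[.47,.03,.04],x_scale=.01).x)
E
```

```text
-9 pointer102 [[384.6 191.8]] index115top [[381.3 203.4]] post70 [[395.8 189.1]]
-8 pointer102 [[386.5 191.8]] index115top [[383.4 203.5]] post70 [[397.7 189.2]]
-7 pointer102 [[388.4 191.9]] index115top [[385.4 203.5]] post70 [[399.6 189.2]]
-6 pointer102 [[390.3 191.9]] index115top [[387.5 203.5]] post70 [[401.5 189.2]]
-5 pointer102 [[392.2 191.9]] index115top [[389.6 203.5]] post70 [[403.4 189.2]]
-4 pointer102 [[394.1 191.8]] index115top [[391.7 203.4]] post70 [[405.3 189.1]]
measured pointer 388.6 193.6 index top 388.0 202.0 post 399.2 189.4
top green [278, 181, 11, 10, 91] [283.3 185.5] [0.464  0.0278 0.05  ]
side green [298, 211, 12, 9, 79] [303.9 215. ] [0.4573 0.0168 0.05  ]
[ 0.46763467 -0.23274019  0.2038051 ]
[0.46477005 0.02756953 0.04277325]
```

The ring stands at about -7.0° and the index at about -5.8°, so the pointer is about 2 mm off, well inside the 7 mm limit. I leave it and move high over the post to the button at about (0.467, 0.029, 0.043).

```bash
python3 -m creep '[0.1,0.9,0,0,0,0,0,0.1,0.9,0,0,0,0,0,0.1,0.9,0,0,0,0,0,0.1,0.9,0,0,0,0,0,0.1,0.9,0,0,0,0,0,0.1,0.9,0,0,0,0,0,0.1,0.9,0,0,0,0,0,0.1,0.9,0,0,0,0,0]'
python3 -m creep '[0.1,0.9,0,0,0,0,0,0.1,0.9,0,0,0,0,0,0.1,0.9,0,0,0,0,0,0.1,0.9,0,0,0,0,0,0.1,0.9,0,0,0,0,0,0.1,0.6,0,0,0,0,0,0.1,0.2,0,0,0,0,0,0,0,0,0,0,0,0]'
python3 -m creep '[0,0,0,0,0,0,0,0,0,0,0,0,0,0]'
python3 - <<'E'
from fit import *
s=r.state();p=s["ee_pos"];print(p,s["tcp_rot"],s["contact_force"])
b=r.capture("wrist")
blobs(b,"wrist","green",.043,15)
for c,z in (("blue",.07),("red0",.036)):blobs(b,"wrist",c,z,15)
cv2.imwrite("pics/w6.png",b)
E
```

```text
clock: 9.88
ee_pos: [0.4677, -0.0871, 0.2043]
tcp_rot: [180.0, -0.1, 173.7]
contact_force: [0.1, -0.6, -0.1]
grip_width: -0.001
grip_force: 0.0
clock: 10.55
ee_pos: [0.4653, 0.0195, 0.2045]
tcp_rot: [180.0, -0.1, 173.8]
contact_force: [0.7, 0.1, -0.7]
grip_width: 0.003
grip_force: 0.0
clock: 10.72
ee_pos: [0.466, 0.018, 0.2051]
tcp_rot: [-180.0, -0.0, 173.7]
contact_force: [-0.1, 0.1, 0.2]
grip_width: -0.002
grip_force: 0.0
[0.46601975 0.01800285 0.2050744 ] [-1.79984157e+02 -1.66146402e-02  1.73651595e+02] [-0.12246877  0.10777946  0.21905263]
wrist green [277, 168, 31, 33, 788] [292.2 184. ] [0.4671 0.0269 0.043 ]
wrist blue [93, 206, 40, 31, 624] [112.2 221.5] [ 0.4765 -0.1339  0.07  ]
wrist red0 [128, 223, 16, 13, 162] [135.7 230.1] [ 0.4986 -0.1329  0.036 ]
```

```bash
python3 -m creep '[0,0.25,0.6,0,0,0,0,0,0.22,1,0,0,0,0,0,0,1,0,0,0,0,0,0,1,0,0,0,0,0,0,1,0,0,0,0,0,0,1,0,0,0,0,0,0,1,0,0,0,0,0,0,0.5,0,0,0,0]'
python3 -m creep '[0,0,0.2,0,0,0,0,0,0,0,0,0,0,0,0,0,0.1,0,0,0,0,0,0,0.1,0,0,0,0,0,0,0,0,0,0,0]'
```

```text
clock: 11.43
ee_pos: [0.4657, 0.0275, 0.0611]
tcp_rot: [180.0, -0.2, 173.6]
contact_force: [0.3, -0.1, -0.5]
grip_width: -0.006
grip_force: 0.0
clock: 11.85
ee_pos: [0.4677, 0.0278, 0.056]
tcp_rot: [-180.0, 0.1, 173.7]
contact_force: [-1.0, 0.2, 0.6]
grip_width: -0.004
grip_force: 0.0
```

```bash
python3 -m creep '[0,0,0.1,0,0,0,0,0,0,0.1,0,0,0,0,0,0,0.1,0,0,0,0,0,0,0.1,0,0,0,0,0,0,0,0,0,0,0]'
python3 -m creep '[0,0,0.1,0,0,0,0,0,0,0.1,0,0,0,0,0,0,0,0,0,0,0]'
```

```text
clock: 12.27
ee_pos: [0.4676, 0.0279, 0.0474]
tcp_rot: [-180.0, 0.1, 173.7]
contact_force: [0.5, -0.2, 4.2]
grip_width: 0.001
grip_force: 1.8
clock: 12.52
ee_pos: [0.4677, 0.0279, 0.0451]
tcp_rot: [-180.0, 0.0, 173.7]
contact_force: [-8.0, 0.7, 24.0]
grip_width: 0.001
grip_force: 11.4
```

```bash
python3 -m creep '[0,0,0,0,0,0,0,0,0,0.03,0,0,0,0,0,0,0,0,0,0,0]'
python3 - <<'E'
from h import *
s=r.state();print(s["ee_pos"],s["contact_force"])
b=r.capture("side");o=cv2.resize(cv2.imread("pics/side.png"),(560,420))
blobs(b,"side","green",.04,2);blobs(o,"side","green",.04,2)
c=np.hstack([im[190:240,270:340] for im in (o,b)]);cv2.imwrite("pics/s3.png",cv2.resize(c,None,fx=5.5,fy=5.5,interpolation=2))
E
```

```text
clock: 12.77
ee_pos: [0.4677, 0.0279, 0.045]
tcp_rot: [-180.0, 0.0, 173.7]
contact_force: [-9.0, 0.6, 29.5]
grip_width: 0.001
grip_force: 14.5
[0.46771997 0.02794289 0.04497601] [-8.99296689  0.61947268 29.54954191]
side green [298, 214, 12, 6, 47] [303.5 216.8] [0.4608 0.0241 0.04  ]
side green [298, 211, 12, 9, 85] [303.8 215. ] [0.4663 0.0312 0.04  ]
```

View pics/s3.png

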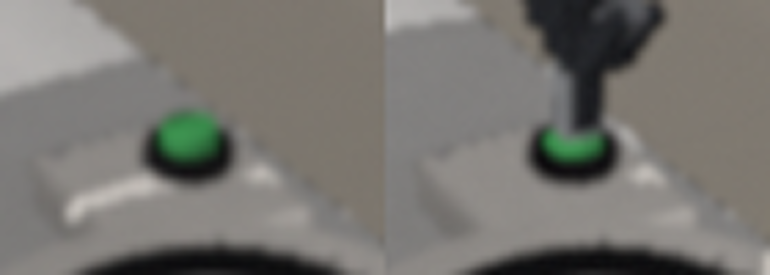

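Left is before and right is now. The fingertip sits inside the green cap at (575,130), and the cap is sunk into its collar with the force rising hard, so the button is fully down. I let go, rise, and check everything before handing in.

```bash
python3 -m creep '[0,0,-0.3,0,0,0,0,0,0,-0.6,0,0,0,0,0,0,-1,0,0,0,0,0,0,-1,0,0,0,0,0,0,-1,0,0,0,0,0,0,-1,0,0,0,0,0,0,-1,0,0,0,0,0,0,-1,0,0,0,0]'
python3 -m creep '[0.5,0,-1,0,0,0,0,0.5,0,-1,0,0,0,0,0.5,0,0,0,0,0,0,0,0,0,0,0,0,0,0,0,0,0,0,0,0]'
python3 - <<'E'
from fit import *
C=np.array([.3847,-.1223])
s=r.state();print(s["clock"],s["ee_pos"],s["contact_force"])
b=r.capture("wrist");d=r.capture("side")
for c,z in (("blue",.07),("red0",.036),("green",.043)):blobs(b,"wrist",c,z,15)
blobs(d,"side","green",.04,2);blobs(d,"side","blue",.07,15);find("specimen_dish","wrist",.04)
P=lambda a,R,z:[C[0]+R*np.cos(np.radians(a)),C[1]+R*np.sin(np.radians(a)),z]
u=proj("wrist",P(-6,.1,.04))[0].astype(int);print(u)
for a in (-8,-7,-6,-5): print(a,proj("wrist",P(a,.102,.042)).round(1),proj("wrist",P(a,.115,.037)).round(1))
x0,y0=max(0,u[0]-80),max(0,u[1]-60);print(x0,y0)
cv2.imwrite("pics/w7.png",cv2.resize(b[y0:y0+120,x0:x0+160],None,fx=5,fy=5,interpolation=2))
E
```

```text
clock: 13.48
ee_pos: [0.4664, 0.0281, 0.1811]
tcp_rot: [180.0, -0.1, 173.7]
contact_force: [-1.0, -0.6, 0.2]
grip_width: -0.0
grip_force: 0.0
clock: 13.9
ee_pos: [0.4366, 0.0314, 0.2198]
tcp_rot: [180.0, -0.1, 173.7]
contact_force: [0.1, -0.6, -0.1]
grip_width: -0.001
grip_force: 0.0
13.9 [0.43657059 0.03143587 0.21977316] [ 0.05129683 -0.62096282 -0.09894495]
wrist blue [96, 231, 37, 31, 542] [114.  246.5] [ 0.4763 -0.1335  0.07  ]
wrist red0 [129, 245, 15, 12, 134] [135.8 251.7] [ 0.4982 -0.1324  0.036 ]
wrist green [267, 196, 29, 30, 687] [281.2 210.6] [0.4671 0.0267 0.043 ]
side green [298, 211, 12, 9, 85] [303.7 215. ] [0.466  0.0314 0.04  ]
side blue [342, 225, 6, 19, 77] [344.4 234.1] [ 0.4728 -0.1356  0.07  ]
side blue [341, 293, 9, 10, 68] [344.8 297.7] [ 0.3379 -0.3237  0.07  ]
specimen_dish wrist 0.81 [109, 140] [ 0.38  -0.127  0.04 ]
[130 241]
-8 [[126.5 243.6]] [[130.  252.9]]
-7 [[128.3 243.6]] [[131.9 253. ]]
-6 [[130.  243.6]] [[133.8 253. ]]
-5 [[131.7 243.6]] [[135.7 252.9]]
50 181
```

View pics/w7.png

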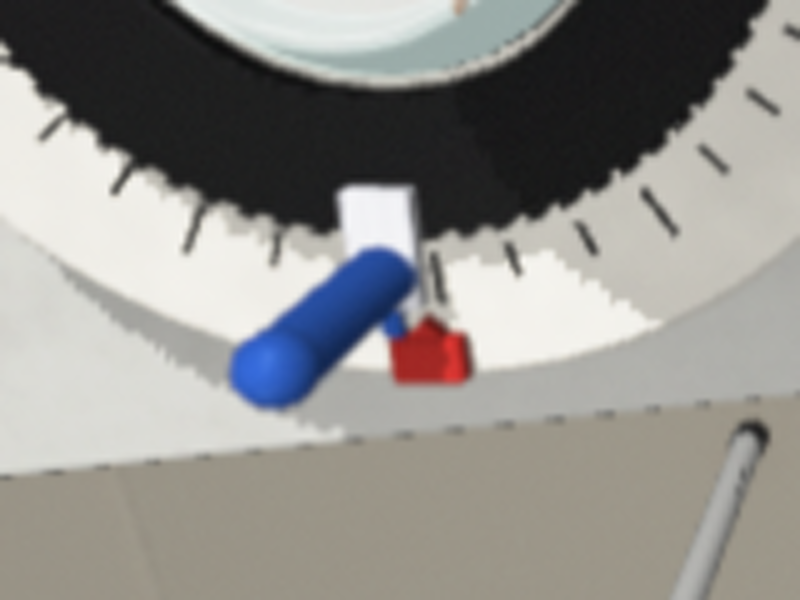

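The pointer at (396,325) looks left of the index point at (430,320). I work out how much of that is parallax.

```bash
python3 - <<'E'
from h import *
C=np.array([.3847,-.1223])
P=lambda a,R,z:[C[0]+R*np.cos(np.radians(a)),C[1]+R*np.sin(np.radians(a)),z]
for a in (-9,-8,-7,-6,-5,-4): print(a,"ptr",proj("wrist",P(a,.106,.042)).round(1),"idx",proj("wrist",P(a,.106,.034)).round(1),"edges",*[proj("wrist",P(a,.092,z))[0].round(1) for z in (.044,.085)])
print("ptr meas",50+396/5,181+330/5,"idx meas",50+430/5,181+320/5,"post head",50+272/5,181+370/5,"arm inner end mid",50+377/5,181+187/5)
print(ray("wrist",50+396/5,181+330/5,.042),ray("wrist",50+430/5,181+320/5,.034))
E
```

```text
-9 ptr [[125.2 247.1]] idx [[128.5 243.9]] edges [123.  235.3] [102.3 253. ]
-8 ptr [[127.  247.1]] idx [[130.3 244. ]] edges [124.6 235.4] [104.1 253. ]
-7 ptr [[128.7 247.2]] idx [[132.1 244. ]] edges [126.2 235.4] [105.9 253. ]
-6 ptr [[130.5 247.2]] idx [[133.8 244. ]] edges [127.8 235.4] [107.7 253. ]
-5 ptr [[132.3 247.1]] idx [[135.6 244. ]] edges [129.3 235.4] [109.5 253. ]
-4 ptr [[134.1 247.1]] idx [[137.3 243.9]] edges [130.9 235.4] [111.3 253. ]
ptr meas 129.2 247.0 idx meas 136.0 245.0 post head 104.4 255.0 arm inner end mid 125.4 218.4
[ 0.48977491 -0.13470965  0.042     ] [ 0.49151706 -0.13136544  0.034     ]
```

Even by the worse of the two views, the pointer is about 3 to 4 mm from the index point, inside the 7 mm limit. The button is back up, and the dish and the vial are unmoved. I hand in.

```bash
python3 -c "from rig import r; print(r.job_done())"
```

```text
the job is handed in; nothing more can be done
None
```

I pushed the iris lever to the red index, pointer an estimated 2–4 mm from its point (limit 7 mm), pressed the lamp button fully and let it spring back up, and handed the job in; the index, dish and vial showed no movement in the checks, the forceps were not re-checked at the end, and no verdict came back.

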